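Set the dosing pot's collar to 5 and close its lid

ROBOT

A 6-joint arm with a two-finger parallel gripper is mounted at the origin on the work surface. World frame = base frame: x ahead of the robot, y to its left, z up, the work surface at z = 0. Lengths are in m, angles in degrees, forces in N, time in s.
With the tool pointing down it reaches from about 0.3 to 0.75 m from the base axis. Payload 8.5 kg.
Tool frame: the origin (TCP) lies midway between the tips of the shut fingers; the grasp point (between the pads) lies 19 mm behind it (env.grasp_offset is the distance from the TCP to the grasp point, in m); z points along the fingers, y is the line along which they close (so a half turn about z gives the same grasp; the last joint's range is limited). The gripper opens to 85 mm and grips with 20 to 120 N. Pads are 22 mm wide; open, the fingers measure 114 mm over their backs; the gripper's body (76 mm by 85 mm) begins 54 mm behind the grasp point. The pads swing forward as they close: fully open they stand 13 mm farther back than shut.
Start: joints at [54.357, 21.807, 74.336, -0, 83.858, -12.336], TCP at [0.218, 0.505, 0.197] pointing down, gripper open.
Joint ranges: [-178.18, 178.18], [-50.72, 133.34], [12.68, 142.11], [-81.47, 261.47], [9.98, 163.14], [-165.26, 165.26]. Speed limits (degrees/s): [136.94, 136.94, 180, 180, 180, 180].

INTERFACE

Orientations are given as a 3x3 rotation matrix whose columns are the frame's x, y, z axes.
In Python, from rig import env gives the robot as it stands.
- The arm moves only by the tool servo_tool, never from a script. Its argument "deltas" is text: rows parted by semicolons, each of 7 numbers parted by spaces: the opening, from 0 (shut) to 1 (fully open), then the shift along the tool's x, y, z in mm, then the turn, a rotation vector about the tool's x, y, z in rad. A call has 1 to 8 rows; each row shifts and turns the commanded pose from where the row before left it, along the tool's axes as they then stand; what a row does not reach is not made up. A row lasts 1/12 s, in which the tool goes at most 41.7 mm and 7.16 degrees, less where a joint would pass 70% of its speed; a pose out of reach is approached as far as the arm can. A call is refused whole if a number of a shift passes 41.7 or a number of a turn 0.125, either way. A call with a gripper value outside its range is refused whole. The fingers move at their own pace and stop on an object; "newtons" is the grip in N (left out, the last holds). Time passes only in rows, so rows that do not move let the fingers close. It gives the time, the measured TCP pose, the force, the opening and the grip force at its end, in the units of the state.
- env.observe(): the state, without advancing time (a new reading comes with each control period).
- env.get_image(name): name is "side" or "top" or "wrist"; returns a dict with "img" (400x640x3 uint8, red, green, blue), "depth" (400x640 float32, m along the optical axis (not along the pixel's ray), 0 where there is no reading), "camera_matrix" (3x3 intrinsics, pixels), "world_to_cam" (4x4, takes a point from world to camera coordinates). Camera axes: x right, y down, z forward; pixel columns grow to the right and rows downward; lengths in m; the calibration is good to about 2 mm. The wrist camera is an equidistant fisheye: a pixel r from the principal point sees the ray r / f radians off the axis. A picture is of the moment at which its call begins.
- env.close_job(): hands the job in; it is judged then, once.
Trained networks look in a picture, given as the dict that the camera call returned (one of the last four; its "shot" number tells which), for a name from the list of things; names that differ only in an ending like _2 or _b are one class to them, and where a whole thing is asked for, a point or a joint stands for the part that bears it (a point fixed in the world has none). Each returns a list of dicts, best first, with "conf" (0 to 1); they miss things now and then, are a little off and sometimes report something else, mostly with a low value. They report only what shows in the picture. A call takes as long as a camera call. They do not tell look-alikes from the thing itself.
- env.spot_in(name, picture): "bbox" ([centre column, centre row, width, height] in pixels, round what is visible of it).
- env.spot_point(name, picture): "uv" ([column, row] in pixels: a listed point, or the origin of a listed thing).
The state is a dict: "time_s": time; "q": joint angles; "qvel": joint speeds; "joint_efforts": joint torques, N m; "position": TCP position; "tool_rot": TCP orientation; "ft_force": force on the tool from outside, world axes, zero at the start; "wrist_torque": the same for the moment, N m; "grip_width": finger opening in m; "gripper_force": force on a finger pad.
Only numpy, scipy, OpenCV 4.12 (cv2) and the standard library are available. Lean on these libraries where they do the work, as an engineer would, in place of code of your own. Each camera call takes 0.05 s, during which the arm holds its last target. There are 200 camera calls.

TASK

Get the dosing pot ready: turn its clicking metering collar to 5 (orange tab at the mark with five dots, clicked in) without ever letting it run on past 5, and press the loose lid down until it sits fully home and level on the rim. Press the lid firmly but do not ram it, and leave everything else on the bench where it is.

Things in the scene. Friction and masses are not known exactly. Their poses are not given: they have to be found in the camera images.
- pot: Dosing pot, fixed to the bench: white round foot 208 mm across, 10 mm thick, carrying bowl and collar. Origin: centre of the foot's underside, on the common vertical axis. Its scale: seven marks of 1 to 7 black dots. In the pot's frame, seen from above, mark n lies at (4 - n) x 0.5 rad anticlockwise from +x (mark 4 on +x, 1 towards +y, 7 towards -y).
- pot_rim (a point): Centre of the rim of the pot's aluminium bowl (66 mm outside, 56 mm inside diameter), on the pot's axis, 62 mm above the bench, z up.
- collar (a joint): Angle (rad) of the black ribbed metering collar around the bowl (98 mm across, 16 to 42 mm above the bench): 0 with its tab at mark 1, growing clockwise from above, 0.5 per mark (mark n at 0.5 x (n - 1), mark 7 at 3.0). It clicks into a detent at each mark; the ridge halfway to the next takes some 4 to 8 N at the tab, then it snaps on.
- collar_tab (a point): Orange tab on the collar, the pointer to the dots: 10 mm thick along the turning direction, 48 to 82 mm out from the pot's axis, 16 to 50 mm above the bench (6 mm above the foot). This point: middle of its top, 65 mm from the axis, 50 mm above the bench.
- lid: Loose lid: blue flange 74 mm across, 7 mm thick, white spot in the middle, white tapered plug 16 mm long below. Origin: centre of the flange's underside, z up. At the start it rests on three sprung balls in the mouth, flange about 7 mm above the rim; some 11 to 16 N straight down at the middle push it in. Home, the flange lies on the rim.
- stirrer: Fixed white stirrer plate, 150 x 150 mm, 68 mm tall; origin under its centre; a bystander.
- slide_box: red box of microscope slides, 78 x 52 x 22 mm, lying flat; origin at the centre of its underside; a bystander
- wash_bottle: clear bottle with red cap, 64 mm diameter, 170 mm tall; origin under its centre; a bystander
- beaker: glass beaker, 66 mm diameter, 75 mm tall; origin under its centre; a bystander
- vial_a: glass vial with blue cap, 22 mm diameter, 60 mm tall; origin under its centre; a bystander
- vial_b: a second such vial; a bystander
- vial_c: a third such vial; a bystander
- petri: closed petri dish with yellow contents, 90 mm diameter, 14 mm tall; origin under its centre; a bystander
There are look-alikes about, which are no part of the job. Of the things that look like the lid, the middle-sized one is meant.

How it is judged:
By the outcome, as a careful person would: the job done as asked, in the order asked, and still so for the second after the job is handed in, with the robot touching nothing.
It also fails if it takes over 51 s, if anything falls off the work surface, if the arm or the gripper's body presses on something with over 40 N, if the wrist force passes 120 N, or if a joint passes its speed limit or range.

## Working session

There is one attempt and no reset: what is moved stays moved. The work goes in short steps, Python scripts to look and compute and a tool call to move; the robot and the scene stay as the last step left them, time stands still between calls to the robot, and variables do not carry over. Pictures are saved under pics/ and viewed, at most 10 in all, crops included, and the job is handed in when it is done.

Besides the shell and the picture viewer there is one more tool, called by a JSON object that holds its "api" and its "payload", one argument or row to a line. servo_tool: Moves the arm, as the interface text tells. Its arguments: {"type":"object","properties":{"deltas":{"type":"string"},"newtons":{"type":"number"}},"required":["deltas"]}

```bash
mkdir -p pics
cat > h.py <<'E'
import numpy as np, cv2
from rig import env
def save(p,n): cv2.imwrite(f'pics/{n}.png',p['img'][:,:,::-1])
def unproj(p,uv,z=None):
    K=p['camera_matrix'];T=np.linalg.inv(p['world_to_cam'])
    u,v=uv
    r=np.array([(u-K[0,2])/K[0,0],(v-K[1,2])/K[1,1],1.])
    d=T[:3,:3]@r;o=T[:3,3]
    if z is None:
        return o+d*p['depth'][int(round(v)),int(round(u))]
    return o+d*(z-o[2])/d[2]
def proj(p,X):
    c=p['world_to_cam']@np.append(X,1);q=p['camera_matrix']@c[:3];return q[:2]/q[2]
E
python3 - <<'E'
from h import *
ps={}
for n in ('top','side'):
    p=env.get_image(n);ps[n]=p;save(p,n)
    for k,z in(('pot',0),('pot_rim',.062),('collar_tab',.05),('lid',.069)):
        for r in env.spot_point(k,p)[:5]:
            print(n,k,round(r['conf'],2),np.round(r['uv']),unproj(p,r['uv'],z).round(4),unproj(p,r['uv']).round(3))
print(env.observe())
cv2.imwrite('pics/both.png',np.vstack([ps['top']['img'],ps['side']['img']])[:,:,::-1][:, :])
E
```

```text
top pot 0.79 [265. 238.] [0.5291 0.1964 0.    ] [0.525 0.186 0.076]
top pot_rim 0.58 [258. 235.] [0.5309 0.2024 0.062 ] [0.53  0.201 0.074]
top collar_tab 0.9 [257. 209.] [0.5922 0.2069 0.05  ] [0.597 0.213 0.011]
top lid 0.82 [172. 224.] [0.5613 0.3963 0.069 ] [0.566 0.415 0.019]
top lid 0.75 [220. 135.] [0.7663 0.2905 0.069 ] [0.779 0.3   0.031]
top lid 0.72 [260. 236.] [0.5301 0.1969 0.069 ] [0.53  0.195 0.079]
side pot_rim 0.88 [256. 193.] [0.5281 0.1861 0.062 ] [0.522 0.16  0.076]
side pot_rim 0.4 [351. 206.] [0.7041 0.0447 0.062 ] [0.742 0.121 0.013]
side collar_tab 0.59 [282. 188.] [0.5995 0.2066 0.05  ] [0.627 0.295 0.002]
side lid 0.9 [252. 187.] [0.5246 0.2052 0.069 ] [0.52  0.186 0.079]
side lid 0.84 [336. 170.] [0.7444 0.2135 0.069 ] [0.777 0.285 0.031]
side lid 0.52 [250. 168.] [0.5474 0.3052 0.069 ] [0.572 0.411 0.018]
{'time_s': 0.5, 'q': array([ 5.43539122e+01,  2.18067650e+01,  7.43376115e+01, -1.15391019e-03,
        8.38584525e+01, -1.23359530e+01]), 'qvel': array([-0.09496666, -0.12635169,  0.02271856, -0.08862999, -0.00627739,
       -0.03225951]), 'joint_efforts': array([-1.18311698e-03, -4.48031402e+01, -2.31335217e+01, -2.50093344e-04,
        7.82416828e-04, -6.89103831e-05]), 'position': array([0.21762687, 0.50507288, 0.1973103 ]), 'tool_rot': array([[-9.18377254e-01,  3.95705976e-01, -1.25031454e-05],
       [ 3.95705976e-01,  9.18377253e-01, -5.17941029e-05],
       [-9.01263166e-06, -5.25140954e-05, -9.99999999e-01]]), 'ft_force': array([ 1.1906729 , -0.00294501, -0.26812045]), 'wrist_torque': array([0.03521382, 0.07504028, 0.00821906]), 'gripper_force': 0.0, 'grip_width': 0.0849452554371944}
```

View pics/top.png

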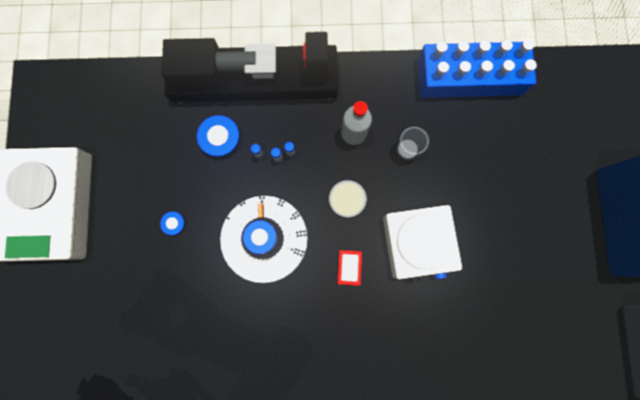

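View pics/side.png

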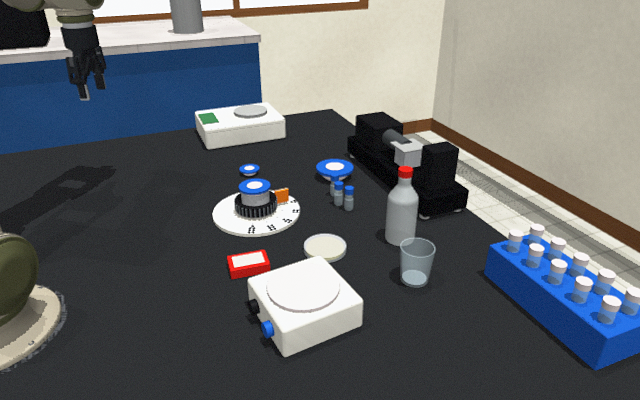

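The top view shows the pot at about (263,238), with the lid on it as the middle-sized of three. The tab is at about (260,209), and the dots run from upper left to right. Next I fit the foot circle and rectify the scale.

Run:
```python
from h import *
p=env.get_image('top')
c=np.array([.527,.196])
for it in range(3):
    # rectified at z=.01, 0.4mm/px, up=+x, left=+y
    N=600;s=.0004
    j,i=np.meshgrid(np.arange(N),np.arange(N))
    def rect(z):
        X=np.stack([c[0]-(i-N/2)*s,c[1]-(j-N/2)*s,np.full(i.shape,z),np.ones(i.shape)],-1)@p['world_to_cam'].T
        q=X[...,:3]@p['camera_matrix'].T
        m=(q[...,:2]/q[...,2:]).astype(np.float32)
        return cv2.remap(p['img'],m,None,cv2.INTER_CUBIC)
    R=rect(.01)
    g=(R.min(2)>110).astype(np.uint8)
    ct=max(cv2.findContours(g,cv2.RETR_EXTERNAL,cv2.CHAIN_APPROX_NONE)[0],key=cv2.contourArea)
    (a,b),r=cv2.minEnclosingCircle(ct); e=cv2.fitEllipse(cv2.convexHull(ct))
    print(a,b,r*s,e)
    a,b=e[0]
    c=np.array([c[0]-(b-N/2)*s,c[1]-(a-N/2)*s]);print(c)
R=rect(.01);R2=rect(.076)
# blue flange centre at z .076
hsv=cv2.cvtColor(R2,cv2.COLOR_RGB2HSV)
for nm,lo,hi,Z in(('blue',(100,120,60),(130,255,255),.076),('orange',(5,120,100),(22,255,255),.05)):
    h=cv2.cvtColor(rect(Z),cv2.COLOR_RGB2HSV);m=cv2.inRange(h,lo,hi)
    ct=max(cv2.findContours(m,cv2.RETR_EXTERNAL,cv2.CHAIN_APPROX_NONE)[0],key=cv2.contourArea)
    e=cv2.fitEllipse(ct);print(nm,e,[c[0]-(e[0][1]-300)*s,c[1]-(e[0][0]-300)*s], cv2.minAreaRect(ct))
cv2.imwrite('pics/rect.png',R[:,:,::-1])
```

```text
295.0326843261719 300.0519714355469 0.10606201171875 ((294.77239990234375, 299.3216857910156), (526.1805419921875, 528.6087036132812), 93.91028594970703)
[0.52727133 0.19809104]
300.4353942871094 300.6141052246094 0.10602989501953125 ((300.0627136230469, 300.0038757324219), (526.2919921875, 528.4739379882812), 94.03280639648438)
[0.52726978 0.19806595]
300.05169677734375 301.0141906738281 0.10605783691406251 ((299.9850158691406, 299.98419189453125), (526.2484130859375, 528.599853515625), 93.8552474975586)
[0.5272761  0.19807195]
blue ((299.5762634277344, 299.9284973144531), (190.1624298095703, 192.7991485595703), 34.83951187133789) [np.float64(0.5273046997070313), np.float64(0.19824144287109374)] ((299.2825012207031, 300.2254638671875), (190.45668029785156, 193.0832977294922), 34.50851821899414)
orange ((300.566162109375, 150.65057373046875), (21.553585052490234, 94.14144134521484), 3.7704274654388428) [np.float64(0.5870158691406251), np.float64(0.1978454833984375)] ((299.20440673828125, 142.4837646484375), (23.0360164642334, 87.10430908203125), 1.1691393852233887)
```

View pics/rect.png

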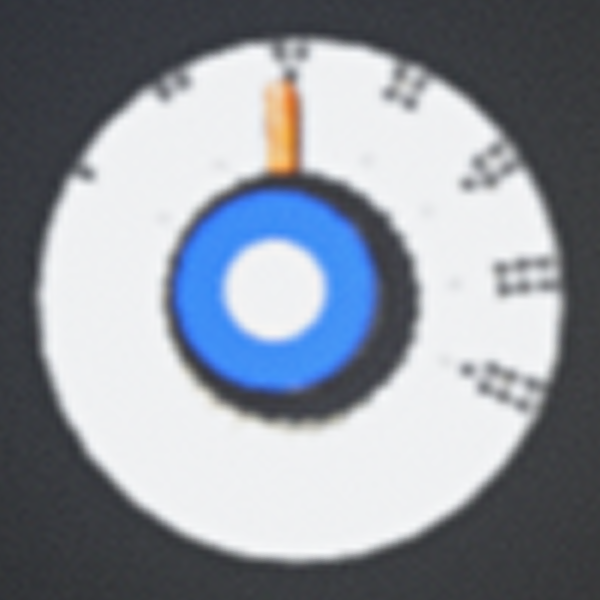

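Fit: pot axis at (0.5273, 0.1981). Mark 3 is at about +2.3° from +x and mark 5 at about -55°, so the pot yaw is about -26.4° and the tab sits at mark 3. The collar therefore needs +57.3° clockwise. I'm moving above the tab.

{"api": "servo_tool", "payload": {
  "deltas": "1 -33.4 -9.3 0 0 0 0;1 -33.4 -9.3 0 0 0 0;1 -33.4 -9.3 0 0 0 0;1 -33.4 -9.3 0 0 0 0;1 -33.4 -9.3 0 0 0 0;1 -33.4 -9.3 0 0 0 0;1 -33.4 -9.3 0 0 0 0;1 -33.4 -9.3 0 0 0 0",
  "newtons": 20
}}

```text
time_s: 1.22
position: [0.4347, 0.3297, 0.1974]
tool_rot: [[-0.918, 0.396, 0.0], [0.396, 0.918, 0.0], [-0.0, 0.0, -1.0]]
ft_force: [-0.6, 0.9, 0.2]
grip_width: 0.0854
gripper_force: 0.0
```

{"api": "servo_tool", "payload": {
  "deltas": "1 -33.4 -9.3 0 0 0 0;1 -33.4 -9.3 0 0 0 0;1 -33.4 -9.3 0 0 0 0;1 -33.4 -9.3 0 0 0 0;1 -33.4 -9.3 0 0 0 0;1 -33.4 -9.3 0 0 0 0;1 0 0 0 0 0 -0.112;1 0 0 0 0 0 -0.112"
}}

```text
time_s: 1.88
position: [0.5968, 0.1988, 0.1965]
tool_rot: [[-0.984, 0.18, -0.001], [0.18, 0.984, -0.0], [0.001, -0.0, -1.0]]
ft_force: [-0.4, 0.5, 0.1]
grip_width: 0.0854
gripper_force: 0.0
```

{"api": "servo_tool", "payload": {
  "deltas": "1 0 0 0 0 0 -0.112;1 0 0 0 0 0 -0.112;0.6 0 0 30 0 0 0;0.6 0 0 30 0 0 0;0.6 0 0 0 0 0 0;0.6 0 0 0 0 0 0"
}}

```text
time_s: 2.38
position: [0.5951, 0.2004, 0.1367]
tool_rot: [[-0.999, -0.041, -0.003], [-0.041, 0.999, -0.0], [0.003, -0.0, -1.0]]
ft_force: [0.3, 0.4, 1.3]
grip_width: 0.0508
gripper_force: 0.0
```

Run:
```python
from h import *
p=env.get_image('wrist');save(p,'w1')
o=env.observe();print(o['position'],o['tool_rot'],o['grip_width'],o['ft_force'],o['q'])
K=p['camera_matrix'];T=np.linalg.inv(p['world_to_cam'])
def fe(uv,z):
    x,y=(uv[0]-K[0,2])/K[0,0],(uv[1]-K[1,2])/K[1,1];t=np.hypot(x,y)
    d=T[:3,:3]@np.array([x/t*np.sin(t),y/t*np.sin(t),np.cos(t)]);o=T[:3,3];return o+d*(z-o[2])/d[2]
for k,z in(('pot_rim',.062),('collar_tab',.05),('lid',.069)):
    for r in env.spot_point(k,p)[:2]: print(k,r,fe(r['uv'],z))
```

```text
[0.59600951 0.20059664 0.13844938] [[-9.99151236e-01 -4.11837856e-02  8.39237252e-04]
 [-4.11837011e-02  9.99151585e-01  1.17657182e-04]
 [-8.43370799e-04  8.29944227e-05 -9.99999641e-01]] 0.05103946249386476 [ 1.32949958  0.52597096 -0.21793154] [ 7.83267312e+00  3.22036393e+01  6.64523795e+01  1.26811121e-04
  8.12954263e+01 -8.45276687e+01]
collar_tab {'uv': [314.8, 196.2], 'conf': 0.71} [0.59151591 0.19928997 0.05      ]
lid {'uv': [314.1, 125.5], 'conf': 0.75} [0.52774446 0.19628871 0.069     ]
lid {'uv': [506.5, 177.5], 'conf': 0.63} [0.55910675 0.37583808 0.069     ]
```

View pics/w1.png

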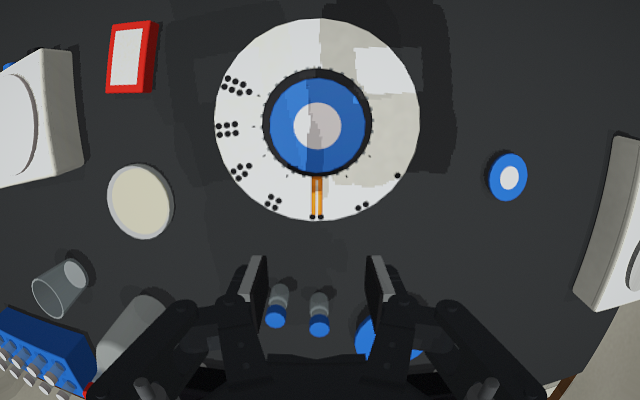

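The wrist view shows three dots under the tab (317,216), with the tab midway between the fingers and five dots at (241,172). I descend and grip.

{"api": "servo_tool", "payload": {
  "deltas": "0.5 0 -1 30 0 0 0;0.5 0 0 30 0 0 0;0.5 0 0 30 0 0 0;0.5 0 0 15 0 0 0;0.5 0 0 7 0 0 0;0.5 0 0 0 0 0 0;0.3 0 0 0 0 0 0;0.3 0 0 0 0 0 0"
}}

```text
time_s: 3.25
position: [0.5967, 0.1997, 0.0272]
tool_rot: [[-0.999, -0.041, 0.003], [-0.041, 0.999, 0.0], [-0.003, 0.0, -1.0]]
ft_force: [-0.3, 0.3, 0.3]
grip_width: 0.0258
gripper_force: 0.0
```

{"api": "servo_tool", "payload": {
  "deltas": "0.2 0 0 0 0 0 0;0.2 0 0 0 0 0 0;0 0 0 0 0 0 0;0 0 0 0 0 0 0;0 0 0 0 0 0 0;0 0 0 0 0 0 0",
  "newtons": 20
}}

```text
time_s: 3.75
position: [0.5956, 0.1995, 0.0254]
tool_rot: [[-0.999, -0.041, 0.0], [-0.041, 0.999, 0.0], [-0.0, 0.0, -1.0]]
ft_force: [-0.6, -0.1, -0.8]
grip_width: -0.0
gripper_force: 0.0
```

The fingers shut on nothing, so I look.

Run:
```python
from h import *
p=env.get_image('wrist')
q=env.get_image('side')
o=env.observe();print(o['position'],o['grip_width'],o['gripper_force'],o['ft_force'])
a=cv2.resize(p['img'][60:360,160:480],(640,600))
b=cv2.resize(q['img'][120:260,190:330],(600,600))
cv2.imwrite('pics/m.png',cv2.resize(np.hstack([a,b]),(800,387))[:,:,::-1])
print(unproj(q,env.spot_point('collar_tab',q)[0]['uv'],.05))
```

```text
[0.59557587 0.19950088 0.02532211] -8.337379353087938e-05 0.0 [-0.33020636  0.13739878  0.51658669]
[0.59014396 0.21226842 0.05      ]
```

View pics/m.png

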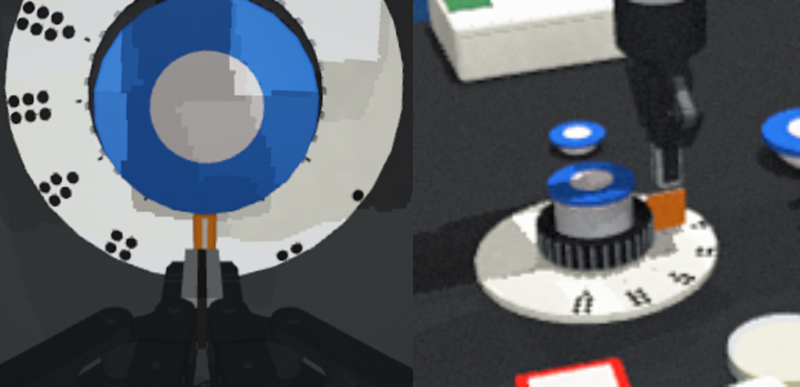

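Run:
```python
from h import *
q=env.get_image('side');p=env.get_image('wrist')
o=env.observe()
for n,X in(('tcp',o['position']),('tabtop_in',[.5273+.048,.199,.05]),('tabtop_out',[.5273+.082,.201,.05]),('tabbot_out',[.5273+.082,.201,.016]),('axisfoot',[.5273,.1981,.01])): print(n,proj(q,X))
h=cv2.cvtColor(q['img'],cv2.COLOR_RGB2HSV);m=cv2.inRange(h,(5,120,100),(22,255,255))
n,l,s,c=cv2.connectedComponentsWithStats(m);print(s[s[:,4]>30])
m=l==1+np.argmax(s[1:,4]);v,u=np.nonzero(m)
P=np.array([unproj(q,(a,b)) for a,b in zip(u,v)]);print(P.min(0),np.median(P,0),P.max(0))
# wrist
K=p['camera_matrix'];T=np.linalg.inv(p['world_to_cam']);print('cam',T[:3,3],T[:3,2])
def fe(u,v):
    x,y=(u-K[0,2])/K[0,0],(v-K[1,2])/K[1,1];t=np.hypot(x,y)
    r=np.array([x/t*np.tan(t),y/t*np.tan(t),1]);return (T[:3,:3]@r)*p['depth'][v,u]+T[:3,3]
h=cv2.cvtColor(p['img'],cv2.COLOR_RGB2HSV);m=cv2.inRange(h,(5,120,60),(22,255,255))
n,l,s,c=cv2.connectedComponentsWithStats(m);print(s[s[:,4]>15])
for v in range(228,300,4): 
    print(v,[tuple(p['img'][v,u]) if 0 else fe(u,v).round(3).tolist() for u in (304,318,332)], p['img'][v,[304,318,332]].tolist())
cv2.imwrite('pics/m2.png',np.hstack([cv2.resize(p['img'][215:315,270:370],(400,400),interpolation=2),cv2.resize(q['img'][165:225,250:310],(400,400),interpolation=2)])[:,:,::-1])
```

```text
tcp [282.34310791 198.46142567]
tabtop_in [273.9006279  191.10682545]
tabtop_out [287.1145726  188.15369898]
tabbot_out [287.64358821 200.45173027]
axisfoot [255.69327867 209.71548642]
[[     0      0    640    400 254146]
 [   207      0    161     17   1169]
 [    99     15     40      8    193]
 [   403    119     28     15    296]
 [   274    189     15     15    160]]
[ 0.29317275 -0.78035102  0.1653778 ] [1.28140851 2.13424216 0.19132284] [1.82390398 2.16953448 0.59005197]
cam [0.51058674 0.19626855 0.20167461] [ 0.32471434  0.0130726  -0.94572179]
[[     0      0    640    400 255667]
 [   310    226     18     28    333]]
228 [[0.593, 0.191, 0.009], [0.576, 0.2, 0.048], [0.592, 0.21, 0.01]] [[159, 159, 151], [162, 85, 10], [157, 157, 149]]
232 [[0.596, 0.192, 0.01], [0.577, 0.2, 0.051], [0.594, 0.21, 0.011]] [[216, 218, 215], [153, 155, 149], [185, 185, 175]]
236 [[0.599, 0.192, 0.01], [0.58, 0.2, 0.051], [0.598, 0.211, 0.01]] [[215, 218, 214], [153, 154, 148], [183, 182, 174]]
240 [[0.601, 0.192, 0.01], [0.582, 0.2, 0.051], [0.601, 0.211, 0.01]] [[215, 218, 214], [152, 154, 
[... 954 characters left out ...]
28, 32, 33]]
276 [[0.583, 0.194, 0.086], [0.583, 0.2, 0.086], [0.587, 0.207, 0.079]] [[87, 90, 91], [21, 21, 22], [33, 35, 37]]
280 [[0.584, 0.194, 0.088], [0.584, 0.2, 0.088], [0.588, 0.207, 0.081]] [[87, 90, 90], [18, 18, 19], [43, 45, 47]]
284 [[0.583, 0.194, 0.092], [0.583, 0.2, 0.092], [0.587, 0.206, 0.086]] [[87, 90, 90], [21, 20, 21], [48, 49, 50]]
288 [[0.584, 0.194, 0.094], [0.583, 0.2, 0.095], [0.587, 0.206, 0.089]] [[87, 90, 90], [20, 19, 20], [58, 61, 62]]
292 [[0.582, 0.194, 0.1], [0.584, 0.2, 0.096], [0.582, 0.206, 0.099]] [[55, 57, 58], [27, 28, 27], [22, 24, 25]]
296 [[0.583, 0.194, 0.101], [0.586, 0.2, 0.097], [0.581, 0.205, 0.104]] [[21, 23, 25], [28, 28, 29], [22, 24, 27]]
```

View pics/m2.png

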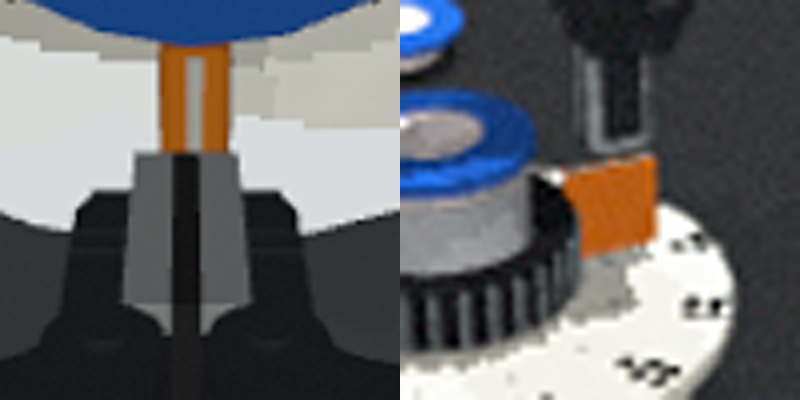

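Both cameras agree that the fingertips end near z≈0.058, just above the tab, although the reported TCP is at 0.025. I check this by opening, going down 10 mm and measuring again. That is safe under either reading.

{"api": "servo_tool", "payload": {
  "deltas": "0.4 0 0 0 0 0 0;0.4 0 0 0 0 0 0;0.4 0 0 0 0 0 0;0.4 0 0 5 0 0 0;0.4 0 0 5 0 0 0;0.4 0 0 0 0 0 0"
}}

```text
time_s: 4.5
position: [0.5948, 0.1994, 0.0139]
tool_rot: [[-0.999, -0.041, -0.002], [-0.041, 0.999, -0.0], [0.002, -0.0, -1.0]]
ft_force: [-0.0, 0.2, -1.0]
grip_width: 0.0341
gripper_force: 0.0
```

Run:
```python
from h import *
q=env.get_image('side');p=env.get_image('wrist')
o=env.observe();print(o['position'],o['grip_width'],o['ft_force'],proj(q,o['position']))
K=p['camera_matrix'];T=np.linalg.inv(p['world_to_cam'])
v,u=np.mgrid[0:400,0:640];x=(u-K[0,2])/K[0,0];y=(v-K[1,2])/K[1,1];t=np.hypot(x,y)+1e-9
P=np.stack([x/t*np.tan(t),y/t*np.tan(t),np.ones_like(t)],-1)@T[:3,:3].T*p['depth'][...,None]+T[:3,3]
M=(p['depth']>0)&(P[...,2]>.02)&(P[...,2]<.15)&(abs(P[...,0]-.595)<.045)&(abs(P[...,1]-.2)<.06)&(P[...,0]>.57)
for a in np.arange(.02,.14,.006):
    m=M&(P[...,2]>=a)&(P[...,2]<a+.006)
    if m.sum(): print(round(a,3),m.sum(),'x',P[m][:,0].min().round(3),P[m][:,0].max().round(3),'y',np.percentile(P[m][:,1],[0,25,75,100]).round(3))
cv2.imwrite('pics/m3.png',np.hstack([cv2.resize(p['img'][200:350,245:395],(400,400),interpolation=2),cv2.resize(q['img'][140:220,240:320],(400,400),interpolation=2)])[:,:,::-1])
```

```text
[0.5953574  0.19946921 0.01485594] 0.034085982977495544 [ 0.09074456 -0.2266833   0.06649725] [282.45013675 202.2342008 ]
0.044 683 x 0.575 0.608 y [0.183 0.197 0.204 0.217]
0.05 554 x 0.575 0.608 y [0.171 0.198 0.203 0.229]
0.056 378 x 0.581 0.606 y [0.169 0.179 0.22  0.23 ]
0.062 455 x 0.581 0.605 y [0.168 0.178 0.22  0.23 ]
0.068 504 x 0.581 0.605 y [0.168 0.178 0.22  0.23 ]
0.074 557 x 0.581 0.606 y [0.168 0.178 0.22  0.23 ]
0.08 479 x 0.581 0.606 y [0.169 0.181 0.218 0.23 ]
0.086 762 x 0.58 0.606 y [0.16  0.181 0.218 0.236]
0.092 1128 x 0.578 0.599 y [0.15  0.171 0.228 0.248]
0.098 2344 x 0.577 0.608 y [0.148 0.165 0.234 0.251]
0.104 3204 x 0.579 0.608 y [0.146 0.159 0.24  0.252]
0.11 1839 x 0.575 0.608 y [0.143 0.156 0.243 0.255]
0.116 2685 x 0.574 0.608 y [0.141 0.156 0.243 0.257]
0.122 4290 x 0.575 0.609 y [0.14  0.155 0.244 0.259]
0.128 4202 x 0.574 0.607 y [0.14  0.179 0.219 0.26 ]
0.134 4601 x 0.574 0.598 y [0.14  0.178 0.223 0.26 ]
```

View pics/m3.png

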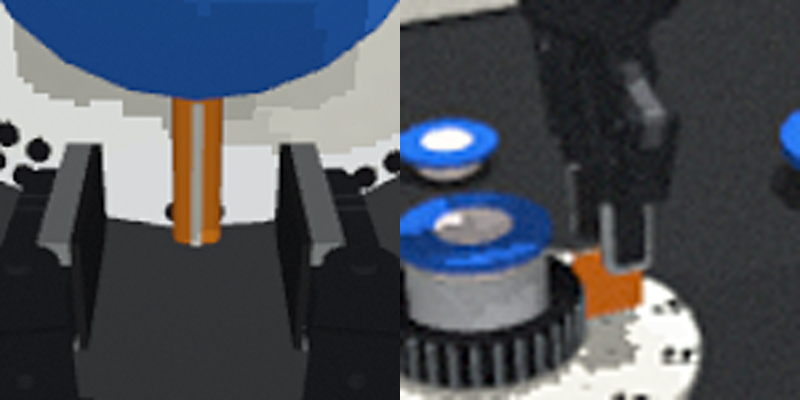

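Confirmed: the real fingertips are about 32 mm above the reported TCP, and x and y are fine. I go down another 20 mm in small steps, so the real tips end near 0.027, then close.

{"api": "servo_tool", "payload": {
  "deltas": "0.4 0 0 5 0 0 0;0.4 0 0 5 0 0 0;0.4 0 0 5 0 0 0;0.4 0 0 3 0 0 0;0.4 0 0 0 0 0 0"
}}

```text
time_s: 5.02
position: [0.5951, 0.1994, -0.0037]
tool_rot: [[-0.999, -0.041, -0.002], [-0.041, 0.999, -0.0], [0.002, -0.0, -1.0]]
ft_force: [0.2, -0.5, 0.1]
grip_width: 0.0342
gripper_force: 0.0
```

{"api": "servo_tool", "payload": {
  "deltas": "0 0 0 0 0 0 0;0 0 0 0 0 0 0;0 0 0 0 0 0 0;0 0 0 0 0 0 0;0 0 0 0 0 0 0",
  "newtons": 20
}}

```text
time_s: 5.43
position: [0.5957, 0.2001, -0.0025]
tool_rot: [[-0.999, -0.041, 0.001], [-0.041, 0.999, 0.001], [-0.001, 0.001, -1.0]]
ft_force: [0.8, 5.1, -1.2]
grip_width: 0.0096
gripper_force: 19.9
```

Gripped the tab (9.6 mm, 20 N). I turn it clockwise on the arc in steps of 0.05 rad.

{"api": "servo_tool", "payload": {
  "deltas": "0 0.09 -3.42 0 0 0 0.05;0 0.09 -3.42 0 0 0 0.05;0 0.09 -3.42 0 0 0 0.05;0 0.09 -3.42 0 0 0 0.05;0 0.09 -3.42 0 0 0 0.05;0 0.09 -3.42 0 0 0 0.05;0 0.09 -3.42 0 0 0 0.05;0 0.09 -3.42 0 0 0 0.05",
  "newtons": 30
}}

```text
time_s: 6.1
position: [0.5909, 0.1729, -0.0025]
tool_rot: [[-0.935, 0.354, -0.001], [0.354, 0.935, 0.001], [0.001, 0.0, -1.0]]
ft_force: [-2.1, 5.4, 2.0]
grip_width: 0.0089
gripper_force: 35.9
```

{"api": "servo_tool", "payload": {
  "deltas": "0 0.09 -3.42 0 0 0 0.05;0 0.09 -3.42 0 0 0 0.05;0 0.09 -3.42 0 0 0 0.05;0 0.09 -3.42 0 0 0 0.05;0 0.09 -3.42 0 0 0 0.05;0 0.09 -3.42 0 0 0 0.05;0 0.09 -3.42 0 0 0 0.05;0 0 0 0 0 0 0"
}}

```text
time_s: 6.77
position: [0.5784, 0.153, -0.0025]
tool_rot: [[-0.757, 0.653, -0.001], [0.653, 0.757, 0.002], [0.002, 0.001, -1.0]]
ft_force: [-1.1, 7.2, -0.1]
grip_width: 0.0092
gripper_force: 35.5
```

{"api": "servo_tool", "payload": {
  "deltas": "0 0.09 -3.42 0 0 0 0.05;0 0.09 -3.42 0 0 0 0.05;0 0.09 -3.42 0 0 0 0.05;0 0.07 -2.7 0 0 0 0.04;0 0 0 0 0 0 0;0 0 0 0 0 0 0"
}}

```text
time_s: 7.27
position: [0.5691, 0.1444, -0.0025]
tool_rot: [[-0.622, 0.783, -0.001], [0.783, 0.622, 0.002], [0.002, 0.0, -1.0]]
ft_force: [-1.6, 8.4, 1.6]
grip_width: 0.009
gripper_force: 35.9
```

About 3° short of mark 5 and in its well. I release, so that the detent pulls it in, and look.

{"api": "servo_tool", "payload": {
  "deltas": "0.35 0 0 0 0 0 0;0.35 0 0 0 0 0 0;0.35 0 0 0 0 0 0;0.35 0 0 0 0 0 0;0.35 0 0 0 0 0 0"
}}

```text
time_s: 7.68
position: [0.5698, 0.1429, -0.0027]
tool_rot: [[-0.622, 0.783, 0.0], [0.783, 0.622, -0.0], [-0.0, -0.0, -1.0]]
ft_force: [-0.5, 0.4, -0.4]
grip_width: 0.0299
gripper_force: 0.0
```

```bash
cat >> h.py <<'E'
def cloud(p):
    K=p['camera_matrix'];T=np.linalg.inv(p['world_to_cam'])
    v,u=np.mgrid[0:400,0:640];x=(u-K[0,2])/K[0,0];y=(v-K[1,2])/K[1,1];t=np.hypot(x,y)+1e-9
    return np.stack([x/t*np.tan(t),y/t*np.tan(t),np.ones_like(t)],-1)@T[:3,:3].T*p['depth'][...,None]+T[:3,3]
def tab(p,c=(.5273,.1981)):
    P=cloud(p);r=np.hypot(P[...,0]-c[0],P[...,1]-c[1])
    m=(p['depth']>0)&(P[...,2]>.044)&(P[...,2]<.056)&(r>.05)&(r<.09)
    h=cv2.cvtColor(p['img'],cv2.COLOR_RGB2HSV);m2=m&(cv2.inRange(h,(5,120,60),(22,255,255))>0)
    Q=P[m2]; 
    # line direction of the tab top, plus angle about axis
    cen=Q.mean(0);w,V=np.linalg.eigh(np.cov(Q[:,:2].T));d=V[:,1]*np.sign(V[:,1]@(cen[:2]-c))
    return m2.sum(),cen.round(4),np.degrees(np.arctan2(cen[1]-c[1],cen[0]-c[0])),np.degrees(np.arctan2(d[1],d[0]))
E
python3 - <<'E'
from h import *
p=env.get_image('wrist');save(p,'w4');print(tab(p))
o=env.observe();print(o['position'],o['grip_width'],o['ft_force'])
P=cloud(p)
# axis: blue flange centre on wrist
h=cv2.cvtColor(p['img'],cv2.COLOR_RGB2HSV);m=(cv2.inRange(h,(95,120,40),(130,255,255))>0)&(np.hypot(P[...,0]-.527,P[...,1]-.198)<.05)
Q=P[m];print('lid z',np.percentile(Q[:,2],[5,50,95]),cv2.minEnclosingCircle(Q[:,:2].astype(np.float32)))
E
```

```text
(np.int64(841), array([0.5638, 0.1449, 0.0496]), np.float64(-55.5553555776182), np.float64(-54.68564209345301))
[ 0.56980917  0.1429931  -0.00266432] 0.02985923093014033 [-0.23656995 -0.04326267  0.27151913]
lid z [0.07487337 0.07604765 0.07712778] ((0.5235486030578613, 0.2014169991016388), 0.048842452466487885)
```

View pics/w4.png

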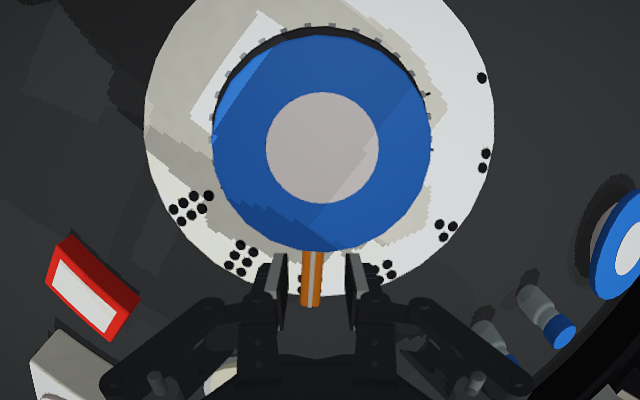

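The tab sits at -55°, which is mark 5: six dots are next on the left (241,258) and four on the right (385,270). Now I lift, shut the fingers and go over the lid.

{"api": "servo_tool", "payload": {
  "deltas": "0.35 0 0 -15 0 0 0;0.35 0 0 -25 0 0 0;0.35 0 0 -25 0 0 0;0.35 0 0 -25 0 0 0;0 17 0.2 0 0 0 0;0 17 0.2 0 0 0 0;0 17 0.2 0 0 0 0;0 18 0.2 0 0 0 0"
}}

```text
time_s: 8.4
position: [0.5266, 0.1983, 0.087]
tool_rot: [[-0.622, 0.783, -0.0], [0.783, 0.622, -0.0], [0.0, -0.0, -1.0]]
ft_force: [0.3, -0.9, 0.4]
grip_width: 0.0002
gripper_force: 0.0
```

{"api": "servo_tool", "payload": {
  "deltas": "0 0 0 0 0 0 0;0 0 0 0 0 0 0;0 0 0 15 0 0 0;0 0 0 8 0 0 0;0 0 0 0 0 0 0;0 0 0 0 0 0 0"
}}

```text
time_s: 8.9
position: [0.5275, 0.1972, 0.0639]
tool_rot: [[-0.622, 0.783, -0.001], [0.783, 0.622, -0.0], [0.001, -0.001, -1.0]]
ft_force: [0.0, -0.5, 0.2]
grip_width: 0.0001
gripper_force: 0.0
```

Run:
```python
from h import *
p=env.get_image('wrist');o=env.observe();print(o['position'],o['grip_width'],o['ft_force'])
P=cloud(p);x,y,z=o['position']
m=(p['depth']>0)&(abs(P[...,0]-x)<.02)&(abs(P[...,1]-y)<.02)
Z=P[m][:,2];print(np.histogram(Z[Z<.15],bins=np.arange(.066,.15,.004)))
T=P[m&(P[...,2]>.084)&(P[...,2]<.12)];print('fingers',len(T),T.min(0),T.max(0))
print(tab(p))
```

```text
[0.52777457 0.19728845 0.06436857] 0.0001478921892303513 [-0.15513843  0.41901659 -0.55717932]
(array([   0,    0, 2790,    9,    0,    0,    0,    0,   56,  124,  212,
        206,  267,  274,  279,  305,  189,  440,  340,  811]), array([0.066, 0.07 , 0.074, 0.078, 0.082, 0.086, 0.09 , 0.094, 0.098,
       0.102, 0.106, 0.11 , 0.114, 0.118, 0.122, 0.126, 0.13 , 0.134,
       0.138, 0.142, 0.146]))
fingers 991 [0.51110787 0.19407353 0.09897231] [0.53271962 0.21192249 0.119985  ]
(np.int64(0), array([nan, nan, nan]), np.float64(nan), np.float64(nan))h.py:24: RuntimeWarning: Mean of empty slice.
  cen=Q.mean(0);w,V=np.linalg.eigh(np.cov(Q[:,:2].T));d=V[:,1]*np.sign(V[:,1]@(cen[:2]-c))
  ret = um.true_divide(
  avg = a.mean(axis, **keepdims_kw)
h.py:24: RuntimeWarning: Degrees of freedom <= 0 for slice
  cen=Q.mean(0);w,V=np.linalg.eigh(np.cov(Q[:,:2].T));d=V[:,1]*np.sign(V[:,1]@(cen[:2]-c))
  c *= np.true_divide(1, fact)
  c *= np.true_divide(1, fact)
```

The fingertips are at 0.098 and the lid top at 0.076, so contact is about 22 mm down. I approach in fine steps.

{"api": "servo_tool", "payload": {
  "deltas": "0 0 0 8 0 0 0;0 0 0 7 0 0 0;0 0 0 3 0 0 0;0 0 0 1 0 0 0;0 0 0 1 0 0 0;0 0 0 0 0 0 0"
}}

```text
time_s: 9.45
position: [0.5274, 0.1977, 0.0442]
tool_rot: [[-0.623, 0.783, -0.0], [0.783, 0.623, -0.0], [0.0, -0.0, -1.0]]
ft_force: [-0.8, 0.3, 0.6]
grip_width: -0.0002
gripper_force: 0.0
```

{"api": "servo_tool", "payload": {
  "deltas": "0 0 0 1 0 0 0;0 0 0 1 0 0 0;0 0 0 1 0 0 0;0 0 0 0 0 0 0"
}}

```text
time_s: 9.78
position: [0.5278, 0.1978, 0.0419]
tool_rot: [[-0.623, 0.783, 0.001], [0.783, 0.623, 0.0], [-0.001, 0.001, -1.0]]
ft_force: [-1.4, -0.8, 3.9]
grip_width: -0.0002
gripper_force: 2.4
```

Contact. I press on in 1 mm steps.

{"api": "servo_tool", "payload": {
  "deltas": "0 0 0 1 0 0 0;0 0 0 1 0 0 0;0 0 0 1 0 0 0;0 0 0 0 0 0 0"
}}

```text
time_s: 10.12
position: [0.528, 0.1977, 0.0397]
tool_rot: [[-0.623, 0.782, 0.002], [0.782, 0.623, -0.0], [-0.002, 0.002, -1.0]]
ft_force: [-1.8, -1.4, 10.8]
grip_width: 0.0004
gripper_force: 5.4
```

{"api": "servo_tool", "payload": {
  "deltas": "0 0 0 1 0 0 0;0 0 0 1 0 0 0;0 0 0 0 0 0 0"
}}

```text
time_s: 10.37
position: [0.528, 0.1977, 0.037]
tool_rot: [[-0.623, 0.783, 0.002], [0.783, 0.623, 0.0], [-0.001, 0.002, -1.0]]
ft_force: [1.2, 1.3, 2.8]
grip_width: 0.0001
gripper_force: 0.9
```

{"api": "servo_tool", "payload": {
  "deltas": "0 0 0 1 0 0 0;0 0 0 1 0 0 0;0 0 0 1 0 0 0;0 0 0 0 0 0 0"
}}

```text
time_s: 10.7
position: [0.5284, 0.1979, 0.035]
tool_rot: [[-0.623, 0.782, 0.003], [0.783, 0.623, 0.0], [-0.002, 0.003, -1.0]]
ft_force: [-1.9, 0.6, 14.8]
grip_width: 0.0001
gripper_force: 7.2
```

{"api": "servo_tool", "payload": {
  "deltas": "0 0 0 1 0 0 0;0 0 0 1 0 0 0;0 0 0 0 0 0 0"
}}

```text
time_s: 10.95
position: [0.5286, 0.1979, 0.0349]
tool_rot: [[-0.623, 0.782, 0.005], [0.782, 0.623, 0.0], [-0.003, 0.004, -1.0]]
ft_force: [-8.3, -2.7, 31.3]
grip_width: -0.0001
gripper_force: 15.7
```

Hard stop, with the lid about 7 mm down at 31 N. I lift off and check.

{"api": "servo_tool", "payload": {
  "deltas": "0 0 0 -5 0 0 0;0 0 0 -25 0 0 0;0 0 0 -30 0 0 0;0 -30 0 -30 0 0 0;0 -35 0 0 0 0 0;0 0 0 0 0 0 0;0 0 0 0 0 0 0"
}}

```text
time_s: 11.53
position: [0.5679, 0.1462, 0.1203]
tool_rot: [[-0.621, 0.784, -0.001], [0.784, 0.621, 0.0], [0.0, -0.0, -1.0]]
ft_force: [0.1, 0.6, -0.4]
grip_width: -0.0003
gripper_force: 0.0
```

Run:
```python
from h import *
p=env.get_image('wrist');o=env.observe();print(o['position'],o['ft_force'])
save(p,'w5');P=cloud(p)
h=cv2.cvtColor(p['img'],cv2.COLOR_RGB2HSV);m=(cv2.inRange(h,(95,120,40),(130,255,255))>0)&(np.hypot(P[...,0]-.5275,P[...,1]-.198)<.036)
Q=P[m];A=np.c_[Q[:,:2]-[.5275,.198],np.ones(len(Q))];k=np.linalg.lstsq(A,Q[:,2],rcond=None)[0]
print('lid top z',np.median(Q[:,2]),'tilt deg',np.degrees(k[:2]),k[2],len(Q))
print(tab(p))
```

```text
[0.56708691 0.1470624  0.12000589] [-0.09010106  0.45803181 -0.33672309]
lid top z 0.06881158648098173 tilt deg [-2.89205722  3.20679337] 0.07042531820082301 5441
(np.int64(270), array([0.5641, 0.1447, 0.0497]), np.float64(-55.44619456870077), np.float64(-55.20167820876994))
```

View pics/w5.png

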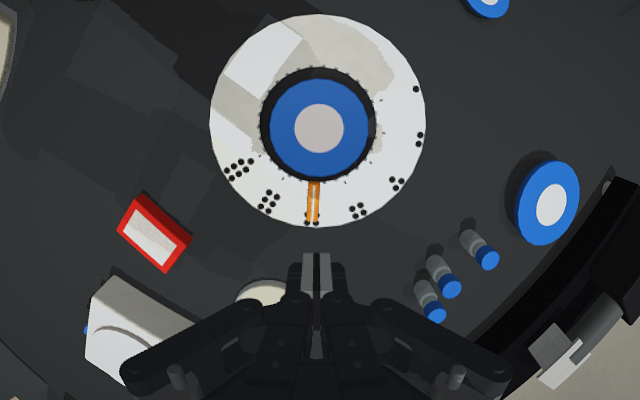

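The median lid height is right (0.0688, home 0.069), but the fitted tilt is suspicious. I redo it robustly, with the foot plane as reference.

Run:
```python
from h import *
p=env.get_image('wrist');P=cloud(p);r=np.hypot(P[...,0]-.5275,P[...,1]-.198)
def fit(m,n):
    Q=P[m]
    for i in range(6):
        A=np.c_[Q[:,:2]-[.5275,.198],np.ones(len(Q))];k=np.linalg.lstsq(A,Q[:,2],rcond=None)[0]
        e=abs(Q[:,2]-A@k);Q=Q[e<max(.0015,2*np.median(e))] if i<5 else Q
    print(n,len(Q),'tilt',np.degrees(k[:2]).round(2),'z',k[2].round(4),e.std())
d=p['depth']>0
fit(d&(r<.034)&(P[...,2]>.06)&(P[...,2]<.08),'lid')
fit(d&(r>.06)&(r<.1)&(P[...,2]<.014)&(P[...,2]>.006),'foot')
q=(d&(r<.034)); a=np.arctan2(P[...,1]-.198,P[...,0]-.5275)
for k in range(8):
    m=q&(r>.022)&(np.floor((a+np.pi)/(np.pi/4))==k); print(k,m.sum(),np.percentile(P[m][:,2],[10,50,90]).round(4))
```

```text
lid 6361 tilt [ 0.02 -0.08] z 0.0689 0.00036838448655993885
foot 19945 tilt [ 0.06 -0.03] z 0.0098 0.0003752257542926445
0 480 [0.0679 0.0688 0.0697]
1 466 [0.0679 0.0688 0.0697]
2 460 [0.068  0.0688 0.0697]
3 463 [0.068  0.0688 0.0697]
4 466 [0.0679 0.0687 0.0697]
5 483 [0.0679 0.0688 0.0697]
6 494 [0.0679 0.0687 0.0696]
7 494 [0.0679 0.0688 0.0697]
```

The lid is level (tilt under 0.1°) and home, the tab is at mark 5, and the bystanders are untouched. I hand in.

```bash
python3 -c "
from rig import env
print(env.close_job())"
```

```text
the job is handed in; nothing more can be done
None
```

The job is handed in, with no verdict returned: by the wrist camera, the collar's tab sits at mark 5 (within about 1°, released into the detent) and never ran past it, the lid is home and level (top at 68.9 mm, tilt under 0.1°, last press reading 31 N), and the gripper touched only the tab and the lid.

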